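Stow a battery cap in the tray's corner pocket

TASK

Before the van pulls away, stow the loose blue battery cap in the corner pocket of the parts tray. With the fingertips, gently push it straight back until it lies against the tray's rail, then keep it against the rail and drag it along until it sits fully home in the corner, against the end stop. Slide it only, without pinching or lifting it, and leave everything else where it lies.

Things in the scene. Friction and masses are not known exactly. Their poses are not given: they have to be found in the camera images.
- cap: The loose blue plastic battery cap to be stowed: a round, flat-topped disc of 36 mm diameter and 16 mm height with a ribbed edge and a black coin slot on its top, 14 to 28 g, lying flat on the tray's deck. Origin at the centre of its underside, z up. It slides easily on the deck and along the rail (friction about 0.3 to 0.4).
- tray: The fixed parts tray on the shelf: a flat grey deck 200 mm (x) by 390 mm (y), its top 4 mm above the shelf. Origin at the centre of its underside, z up; x points from its near edge to the rail, y along the rail towards the pocket. The near edge and the -y end have no wall.
- rail (a point): Point at the foot of the bright aluminium rail's upright face, at tray x = 85 mm, y = 0, on the deck's top; axes as the tray. The rail's face runs straight along tray y from y = -195 mm to the end stop at y = +175 mm. Rail 12 mm high above the deck, 4 mm thick; the cap stands 4 mm higher than it.
- pocket_lip (a point): Mouth end of the short third wall that makes the pocket, at the foot of its inner face (tray x = 43 mm, y = 147 mm); axes as the tray. This wall, 12 mm high and 4 mm thick, runs parallel to the rail, 28 mm long up to the end stop; its mouth end flares outwards for another 11 mm towards -y. The pocket, 42 mm wide, is open above and towards -y.
- pocket_home (a point): Point on the deck (tray x = 67 mm, y = 157 mm) over which the cap's origin stands when the cap touches both the rail and the end stop (a 12 mm high wall across the rail's +y end, 75 mm long). Axes as the tray: a cap against the rail has x = 0 here, and its y is minus the way still to go along the rail.
- mic_capsule: Bystander: a silver mic capsule, round, 27 mm diameter, 30 mm high, standing on the tray's deck. Origin at the centre of its underside.
- grommet: Bystander: a black rubber grommet ring, 32 mm outside, 16 mm inside, 10 mm high, lying on the tray's deck. Origin at the centre of its underside. Cap, capsule and grommet lie in a row along the rail, their centres 80 to 105 mm in front of it and 65 mm or more apart, in any order.
- bodypack: Bystander: a black radio transmitter pack lying on the shelf to the right of the tray, 92 x 62 x 20 mm with a 70 mm aerial. Origin at the centre of its underside.
- tape_roll: Bystander: a black roll of tape lying on the shelf to the right of the tray, beyond the transmitter pack, 96 mm diameter, 48 mm high. Origin at the centre of its underside.
- block_battery: Bystander: a block battery standing on the shelf to the left of the tray, 26 x 18 x 49 mm. Origin at the centre of its underside.

How it is judged (in metres and radians):
On the way:
1. the cap lies against the rail (within 4 mm), at least 75 mm short of its place in the pocket (x of cap in the frame of pocket_home above -0.004 m and y of cap in the frame of pocket_home below -0.075 m and z of cap in the frame of pocket_home below 0.004 m), for 0.1 s.
At the end, for the whole second after the job is handed in: The cap lies flat and at rest in the corner pocket, within 5 mm of the end stop and within 7 mm of the rail (x of cap in the frame of pocket_home between -0.007 and 0.004 m and y of cap in the frame of pocket_home between -0.005 and 0.004 m and z of cap in the frame of pocket_home below 0.003 m and angle between cap's own z axis and vertical below 0.1 rad and linear speed of cap below 0.01 m/s); the robot touches nothing.
It fails at once if the cap is lifted more than 7 mm off the tray's deck (z of cap in the frame of pocket_home above 0.007 m).
It fails at once if the cap is more than 12 mm off the rail within the last 75 mm before its place in the pocket (y of cap in the frame of pocket_home above -0.075 m and x of cap in the frame of pocket_home below -0.012 m).
It fails at once if the cap is pinched or pressed with more than 35 N (contact force between the fingers and cap above 35 N).
It fails at once if the mic capsule, grommet, transmitter pack, tape roll or block battery is moved more than 12 mm (distance of any of mic_capsule, grommet, bodypack, tape_roll, block_battery from where it was at the start of the episode above 0.012 m).
It also fails if it takes over 54 s, if anything falls off the work surface, if the arm or the gripper's body presses on something with over 40 N, if the wrist force passes 120 N, or if a joint passes its speed limit or range.

ROBOT

A 6-joint arm with a two-finger parallel gripper is mounted at the origin on the work surface. World frame = base frame: x ahead of the robot, y to its left, z up, the work surface at z = 0. Lengths are in m, angles in degrees, forces in N, time in s.
With the tool pointing down it reaches from about 0.425 to 0.95 m from the base axis. Payload 3.5 kg.
Tool frame: the origin (TCP) lies midway between the tips of the shut fingers; the grasp point (between the pads) lies 19 mm behind it; z points along the fingers, y is the direction in which the jaws open and shut (so a half turn about z gives the same grasp; the last joint's range is limited). The gripper opens to 85 mm and grips with 20 to 120 N. Pads are 22 mm wide; open, the fingers measure 114 mm over their backs; the gripper's body (76 mm by 85 mm) begins 54 mm behind the grasp point. The pads swing forward as they close: fully open they stand 13 mm farther back than shut.
Start: joints at [-76.604, 16.404, 90.338, -0, 73.258, -8.594], TCP at [0.253, -0.626, 0.231] pointing down, gripper open.
Joint ranges: [-158.93, 158.93], [-51.34, 127.21], [12.03, 142.37], [-87.48, 267.48], [13.55, 161.25], [-162.69, 162.69]. Speed limits (degrees/s): [159.86, 159.86, 180, 180, 180, 180].

INTERFACE

Orientations are given as a 3x3 rotation matrix whose columns are the frame's x, y, z axes.
In Python, from plant import r gives the robot as it stands. The module is installed in compiled form; this text tells all that it offers.
- The arm moves only by the shell command python3 -m crank 'ROWS' [FORCE]. ROWS is JSON, a list of rows, each an object with "linear": the shift along the tool's x, y, z in m, a list of three; "delta_rot": the turn, a rotation vector about the tool's x, y, z in degrees, a list of three; "hand": the closure, from 0 (fully open) to 1 (shut). A call has 1 to 10 rows; each row shifts and turns the commanded pose from where the row before left it, along the tool's axes as they then stand; what a row does not reach is not made up. A row lasts 1/12 s, in which the tool goes at most 41.7 mm and 7.16 degrees, less where a joint would pass 70% of its speed; a pose out of reach is approached as far as the arm can. A call is refused whole if a number of a shift passes 0.0417 or a number of a turn 7.16, either way. A call with a gripper value outside its range is refused whole. The fingers move at their own pace and stop on an object; FORCE is the grip in N (left out, the last holds). Time passes only in rows, so rows that do not move let the fingers close. It gives the time, the measured TCP pose, the force and the opening at its end, in the units of the state.
- r.get_obs(): the state, without advancing time (a new reading comes with each control period).
- r.camera(name): name is "scene" or "side" or "wrist"; returns (picture, depth): 384x512x3 uint8, blue, green, red; 384x512 float32, m along the optical axis (not along the pixel's ray), 0 where there is no reading.
- r.camera_params(name): a dict with "fovy" (degrees; the focal length in pixels is half the picture's height over the tangent of half this angle, whatever the lens; pixels are square), "cx", "cy" (the principal point, pixels), "D" ([k1, k2, p1, p2, k3] as OpenCV has them; the pictures are not rectified), "R" (3x3) and "t" (3): a world point X has camera coordinates R X + t. Camera axes: x right, y down, z forward; pixel columns grow to the right and rows downward; lengths in m; the calibration is good to about 2 mm. A picture is of the moment at which its call begins: read the wrist's pose just before it. camera_params takes no time and is no camera call; for the wrist camera it gives the pose at the moment of the call.
- r.finish_job(): hands the job in, once; it reports no verdict.
The state is a dict: "time_s": time; "q": joint angles; "qd": joint speeds; "effort": joint torques, N m; "eef_pos": TCP position; "tcp_rot": TCP orientation; "wrist_force": force on the tool from outside, world axes, zero at the start; "moment": the same for the moment, N m; "finger_gap": finger opening in m.
Only numpy, scipy, OpenCV 4.12 (cv2) and the standard library are available. Lean on these libraries where they do the work, as an engineer would, in place of code of your own. Each camera call takes 0.05 s, during which the arm holds its last target.

## Working session

There is one attempt and no reset: what is moved stays moved. The work goes in short steps, Python scripts to look and compute and a shell command to move; the robot and the scene stay as the last step left them, time stands still between calls to the robot, and variables do not carry over. Pictures are saved under pics/ and viewed, and the job is handed in when it is done.

```bash
mkdir -p pics; cat > h.py <<'E'
import numpy as np,cv2
from plant import r
def cam(n,f=None):
    p=r.camera_params(n); im,d=r.camera(n)
    if f: cv2.imwrite('pics/'+f,im)
    return p,im,d
def K(p):
    f=192/np.tan(np.radians(p['fovy'])/2)
    return np.array([[f,0,p['cx']],[0,f,p['cy']],[0,0,1.]])
def ray(p,uv):
    x=cv2.undistortPoints(np.array([[uv]],float),K(p),np.array(p['D'],float)).ravel()
    R=np.array(p['R']);t=np.array(p['t'])
    return -R.T@t, R.T@np.array([x[0],x[1],1])
def onz(p,uv,z):
    o,d=ray(p,uv); return o+d*(z-o[2])/d[2]
def ondepth(p,uv,dep):
    o,d=ray(p,uv); return o+d*dep
def tri(obs):
    A=np.zeros((3,3));b=np.zeros(3)
    for p,uv in obs:
        o,d=ray(p,uv);d=d/np.linalg.norm(d);M=np.eye(3)-np.outer(d,d);A+=M;b+=M@o
    return np.linalg.solve(A,b)
def proj(p,X):
    return cv2.projectPoints(np.array(X,float).reshape(-1,1,3),cv2.Rodrigues(np.array(p['R']))[0],np.array(p['t'],float),K(p),np.array(p['D'],float))[0].reshape(-1,2)
E
python3 - <<'E'
from h import *
import pickle
o=r.get_obs();print(o['time_s'],o['eef_pos'],np.round(o['tcp_rot'],3),o['finger_gap'])
D={}
for n in ['scene','side','wrist']:
    D[n]=cam(n,n+'0.png'); p=D[n][0]; print(n,p['fovy'],p['D'],-np.array(p['R']).T@p['t'])
pickle.dump(D,open('d0.pkl','wb'))
E
```

```text
0.0 [ 0.25264273 -0.62521246  0.229936  ] [[ 0.927  0.374 -0.001]
 [ 0.374 -0.927  0.002]
 [ 0.    -0.002 -1.   ]] 0.08505285048578787
scene 49.445385082459644 [-0.10244525  0.          0.          0.          0.        ] [ 1.32352537 -0.02883651  0.64585494]
side 55.41020847277504 [-0.08213261  0.          0.          0.          0.        ] [0.27412471 0.85117289 0.75716788]
wrist 60.656373698313885 [0.02299841 0.         0.         0.         0.        ] [ 0.3224974 -0.5966166  0.3726694]
```

View pics/scene0.png

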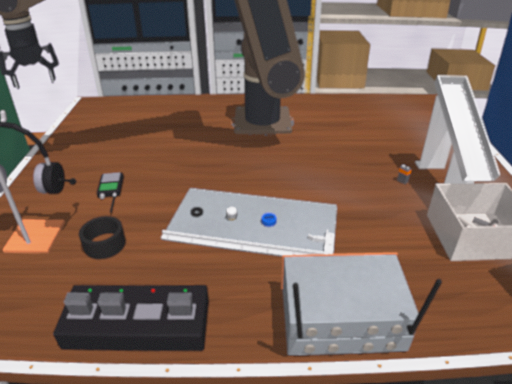

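View pics/side0.png

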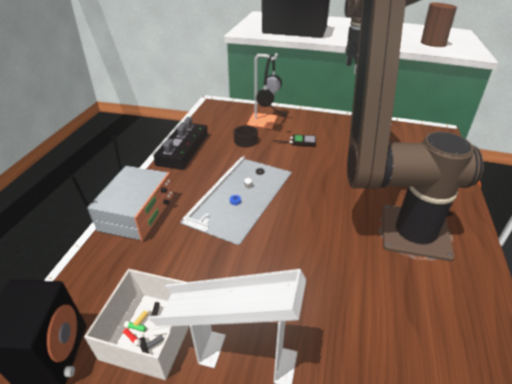

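View pics/wrist0.png

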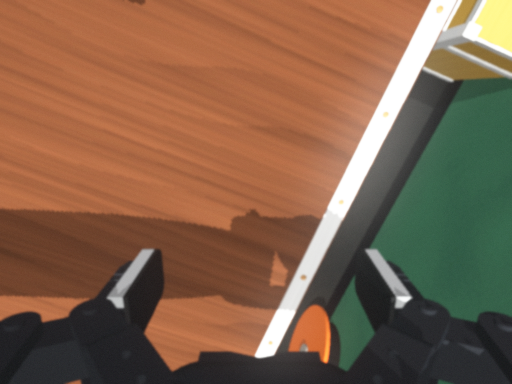

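The scene view shows the tray at (165-338, 190-255), with the grommet (197,212), capsule (231,213) and cap (269,219). The rail is on the side away from the robot and the pocket is at (322,240). The wrist camera doesn't see the tray yet. I'll enlarge the crops.

```bash
python3 - <<'E'
import cv2
a=cv2.imread('pics/scene0.png')[180:265,155:350];cv2.imwrite('pics/sc.png',cv2.resize(a,None,fx=4,fy=4,interpolation=cv2.INTER_CUBIC))
a=cv2.imread('pics/side0.png')[150:250,175:300];cv2.imwrite('pics/si.png',cv2.resize(a,None,fx=6,fy=6,interpolation=cv2.INTER_CUBIC))
E
```

```text
(no output)
```

View pics/sc.png

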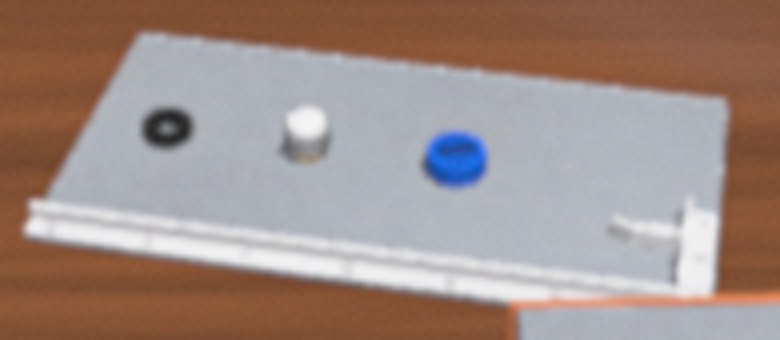

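View pics/si.png

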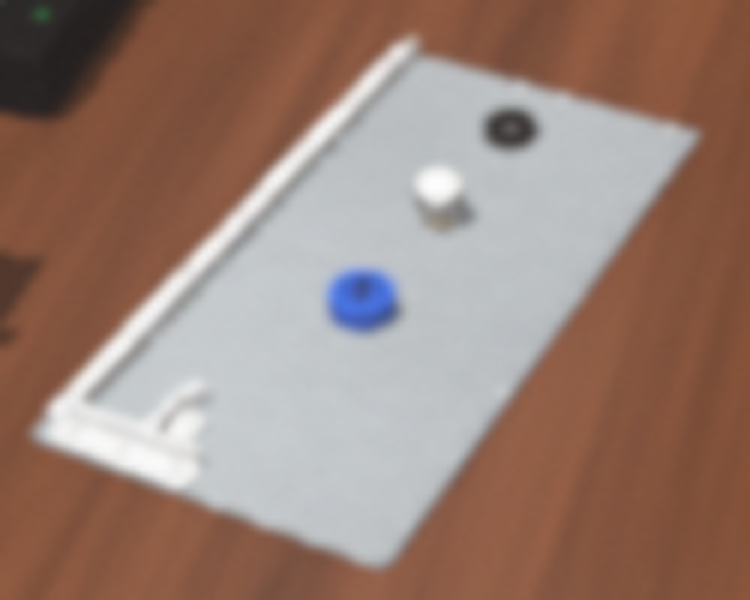

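Crops: in the scene crop the deck's near corners are (140,34) and (728,100). In the side crop they are (700,132) and (382,568), with the outer +y corner at (35,434). The centre of the cap's top is at (456,148) in the scene crop and (363,288) in the side crop. A receiver box stands just behind the rail's +y half.

```bash
python3 - <<'E'
from h import *
import pickle
D=pickle.load(open('d0.pkl','rb'))
ps,pd=D['scene'][0],D['side'][0]
S=lambda u,v:((u+.5)/4-.5+155,(v+.5)/4-.5+180)
T=lambda u,v:((u+.5)/6-.5+175,(v+.5)/6-.5+150)
for n,a,b in [('near-y',(140,34),(700,132)),('near+y',(728,100),(382,568)),('captop',(456,148),(363,288)),('mictop',(306,116),(439,183)),('grom',(167,127),(511,127))]:
    print(n,tri([(ps,S(*a)),(pd,T(*b))]).round(4))
print('out+y',onz(pd,T(35,434),.004))
for n,a in [('rail-y top in',(38,203)),('rail/stop top',(680,285))]: print(n,onz(ps,S(*a),.016))
for n,a in [('rail -y top in',(417,42)),('rail/stop top in',(85,400)),('stop end',(200,470))]: print(n,onz(pd,T(*a),.016))
# box top front edge depth
p,im,d=D['scene']
for uv in [(290,262),(350,259),(392,258)]:
    print('box',ondepth(p,uv,d[uv[1],uv[0]]).round(3))
E
```

```text
near-y [ 0.4108 -0.2043  0.0038]
near+y [0.4929 0.1779 0.0046]
captop [0.5553 0.0026 0.0201]
mictop [ 0.537  -0.0858  0.0298]
grom [ 0.5184 -0.1739  0.0092]
out+y [0.68704566 0.13506035 0.004     ]
rail-y top in [ 0.59675136 -0.23928502  0.016     ]
rail/stop top [0.67029688 0.12053644 0.016     ]
rail -y top in [ 0.59356484 -0.23803619  0.016     ]
rail/stop top in [0.66606609 0.11711598 0.016     ]
stop end [0.59307883 0.14961752 0.016     ]
box [0.783 0.034 0.098]
box [0.779 0.145 0.099]
box [0.776 0.225 0.096]
```

The triangulated heights agree with the text: the deck reads 4 mm, the cap's top 20 mm and the grommet 9 mm. The tray is turned about -12° and the near edge measures 391 mm. The cap is about 120 mm short of home in y. Next I'll move the wrist camera over the tray for a closer measurement.

```bash
python3 -m crank '[{"linear":[0.027,-0.028,0],"delta_rot":[0,0,5.7],"hand":0},{"linear":[0.025,-0.031,0],"delta_rot":[0,0,5.7],"hand":0},{"linear":[0.021,-0.034,0],"delta_rot":[0,0,5.7],"hand":0},{"linear":[0.017,-0.036,0],"delta_rot":[0,0,5.7],"hand":0},{"linear":[0.014,-0.037,0],"delta_rot":[0,0,5.7],"hand":0},{"linear":[0.010,-0.038,0],"delta_rot":[0,0,5.7],"hand":0},{"linear":[0.006,-0.039,0],"delta_rot":[0,0,0],"hand":0},{"linear":[0.006,-0.039,0],"delta_rot":[0,0,0],"hand":0},{"linear":[0.006,-0.039,0],"delta_rot":[0,0,0],"hand":0},{"linear":[0.006,-0.039,0],"delta_rot":[0,0,0],"hand":0}]'
```

```text
time_s: 0.98
eef_pos: [0.3962, -0.2556, 0.2311]
tcp_rot: [[0.977, -0.212, 0.0], [-0.212, -0.977, 0.0], [-0.0, -0.0, -1.0]]
wrist_force: [1.2, -0.5, 0.4]
finger_gap: 0.0852
```

```bash
python3 -m crank '[{"linear":[0.005,-0.041,0],"delta_rot":[0,0,0],"hand":0},{"linear":[0.005,-0.041,0],"delta_rot":[0,0,0],"hand":0},{"linear":[0.005,-0.041,0],"delta_rot":[0,0,0],"hand":0},{"linear":[0.005,-0.041,0],"delta_rot":[0,0,0],"hand":0},{"linear":[0.005,-0.041,0],"delta_rot":[0,0,0],"hand":0},{"linear":[0.005,-0.041,0],"delta_rot":[0,0,0],"hand":0},{"linear":[0,0,0],"delta_rot":[0,0,0],"hand":0},{"linear":[0,0,0],"delta_rot":[0,0,0],"hand":0}]'
python3 - <<'E'
from h import *
import pickle
o=r.get_obs();print(o['eef_pos'],o['qd'].round(2) if hasattr(o['qd'],'round') else o['qd'])
D=cam('wrist','w1.png');pickle.dump(D,open('d1.pkl','wb'))
E
```

```text
time_s: 1.65
eef_pos: [0.4775, -0.0213, 0.231]
tcp_rot: [[0.978, -0.207, -0.001], [-0.207, -0.978, -0.0], [-0.001, 0.0, -1.0]]
wrist_force: [0.1, 0.5, -0.6]
finger_gap: 0.0859
[ 0.47747115 -0.02132888  0.23102998] [-3.82 -0.45  0.42 -0.72 -0.01 -0.36]
```

View pics/w1.png

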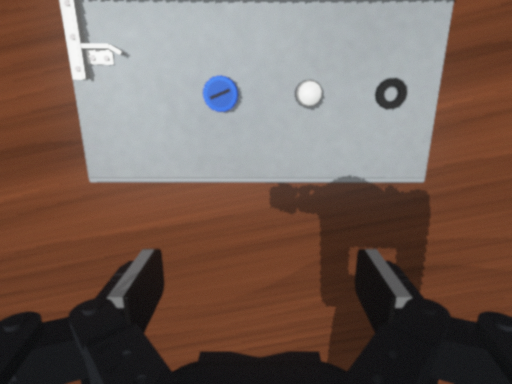

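The wrist view shows the cap's top at about (220,92), the capsule at (309,93), the grommet at (391,94), the deck's near corners at (90,182) and (426,182), and the pocket at (75-128, 0-80). The rail is cut off at the top. I'll shift back about 70 mm for a second view that includes it.

```bash
python3 -m crank '[{"linear":[0.035,0,0],"delta_rot":[0,0,0],"hand":0},{"linear":[0.035,0,0],"delta_rot":[0,0,0],"hand":0},{"linear":[0,0,0],"delta_rot":[0,0,0],"hand":0},{"linear":[0,0,0],"delta_rot":[0,0,0],"hand":0}]'
python3 - <<'E'
from h import *
import pickle
D=cam('wrist','w2.png');pickle.dump(D,open('d2.pkl','wb'))
a=D[1][:270,30:470];cv2.imwrite('pics/w2c.png',cv2.resize(a,(792,486),interpolation=cv2.INTER_CUBIC))
E
```

```text
time_s: 2.03
eef_pos: [0.5462, -0.0404, 0.2301]
tcp_rot: [[0.977, -0.214, -0.003], [-0.214, -0.977, 0.0], [-0.003, 0.0, -1.0]]
wrist_force: [-0.7, 0.1, 0.3]
finger_gap: 0.0858
```

View pics/w2c.png

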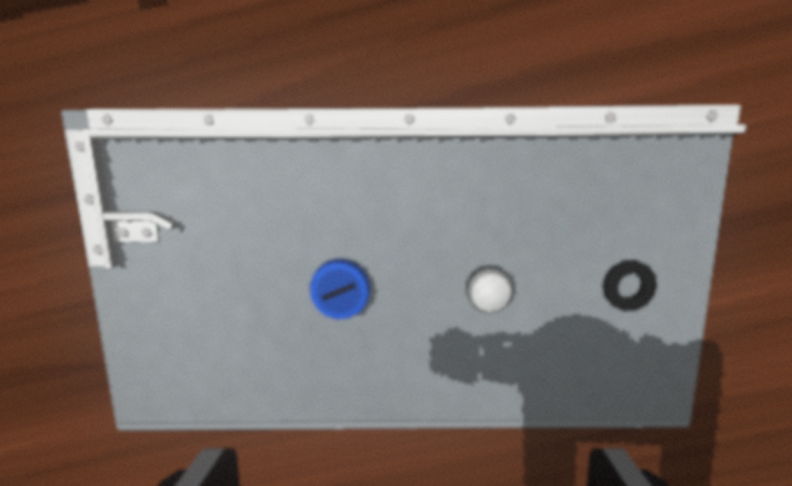

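In the enlarged crop (x1.8) the near corners are at (118,430) and (690,426). The rail's inner top edge runs from (93,136) to (744,130), the end stop's inner top edge from (93,138) to (110,266), and the lip's inner top edge from (103,214) to (152,214). The centre of the cap's top is at (339,288).

```bash
python3 - <<'E'
from h import *
import pickle
p1=pickle.load(open('d1.pkl','rb'))[0];p2=pickle.load(open('d2.pkl','rb'))[0]
W=lambda u,v:((u+.5)/1.8-.5+30,(v+.5)/1.8-.5)
def blue(f):
    im=cv2.imread(f);m=((im[...,0].astype(int)-im[...,2]>60)&(im[...,0]>90)).astype(np.uint8)
    n,l,s,c=cv2.connectedComponentsWithStats(m);i=1+s[1:,4].argmax();return c[i],s[i]
for f in ['pics/w1.png','pics/w2.png']: print(blue(f))
print('cap tri',tri([(p1,(220,92.5)),(p2,W(339,287))]).round(4), onz(p2,W(339,287),.02).round(4),onz(p1,(220,92.5),.02).round(4))
a=onz(p2,W(118,430),.004);b=onz(p2,W(690,426),.004);print('near',a,b,'tri',tri([(p1,(90,182)),(p2,W(118,430))]),tri([(p1,(426,182)),(p2,W(690,426))]))
d=(a-b);L=np.linalg.norm(d);y=d/L;x=np.array([y[1],-y[0],0]);print(L,np.degrees(np.arctan2(y[0],y[1])))
c=(a+b)/2+.1*x;print('tray',c)
f=lambda X:((X-c)@x*1e3,(X-c)@y*1e3)
for n,u,z in [('rail+',(93,136),.016),('rail mid',(400,134),.016),('rail-',(735,131),.016),('stop',(93,138),.016),('stop e',(110,266),.016),('lip',(152,214),.016),('cap',(339,287),.02),('mic',(490,289),.034),('grom',(629,286),.014)]:
    print(n,np.round(f(onz(p2,W(*u),z)),1))
E
```

```text
(array([219.96948118,  93.26551373]), array([203,  75,  35,  37, 983], dtype=int32))
(array([218.08866995, 160.6046798 ]), array([202, 144,  33,  34, 812], dtype=int32))
cap tri [0.5563 0.0048 0.0125] [0.5577 0.0036 0.02  ] [0.5562 0.0039 0.02  ]
near [0.49092287 0.17758991 0.004     ] [ 0.4105312  -0.20274688  0.004     ] tri [0.48995818 0.17915864 0.00128348] [ 0.41056409 -0.20329622  0.00487361]
0.3887401355809032 11.93492034014726
tray [ 0.54856535 -0.03325854  0.004     ]
rail+ [ 87.9 173.1]
rail mid [88.4 -0.2]
rail- [  87.8 -189. ]
stop [ 86.8 173.3]
stop e [ 14.2 175.8]
lip [ 44.8 146.3]
cap [ 1.3 37.9]
mic [  2.3 -51.9]
grom [  -0.8 -139.8]
```

The tray frame is consistent across views to 2–3 mm, with its origin at (0.549,-0.033) and the cap at tray (1.5, 37.5) mm. I'll approach behind the cap with the fingers slightly apart, so the tips make a shallow V.

```bash
python3 -m crank '[{"linear":[-0.019,-0.022,0],"delta_rot":[0,0,0],"hand":0.84},{"linear":[-0.019,-0.022,0],"delta_rot":[0,0,0],"hand":0.84},{"linear":[0,0,0.04],"delta_rot":[0,0,0],"hand":0.84},{"linear":[0,0,0.04],"delta_rot":[0,0,0],"hand":0.84},{"linear":[0,0,0.04],"delta_rot":[0,0,0],"hand":0.84},{"linear":[0,0,0.04],"delta_rot":[0,0,0],"hand":0.84},{"linear":[0,0,0.02],"delta_rot":[0,0,0],"hand":0.84},{"linear":[0,0,0],"delta_rot":[0,0,0],"hand":0.84},{"linear":[0,0,0],"delta_rot":[0,0,0],"hand":0.84}]'
python3 - <<'E'
from h import *
p,im,d=cam('wrist','w3.png'); cv2.imwrite('pics/w3.png',im)
print(r.get_obs()['eef_pos'],r.get_obs()['wrist_force'])
E
```

```text
time_s: 2.83
eef_pos: [0.5167, 0.0123, 0.0511]
tcp_rot: [[0.977, -0.213, -0.002], [-0.213, -0.977, 0.0], [-0.002, 0.0, -1.0]]
wrist_force: [-0.1, 0.4, 0.1]
finger_gap: 0.0135
[0.51852619 0.01207792 0.05289075] [ 0.55002664 -0.27046621  0.16733778]
```

View pics/w3.png

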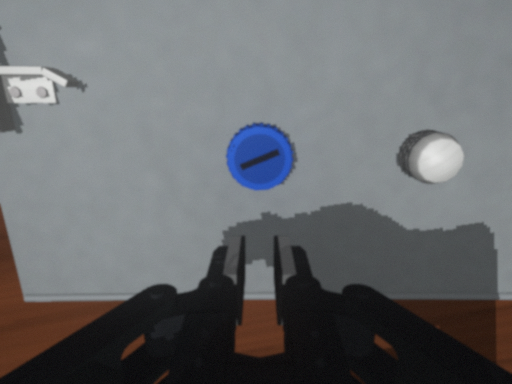

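The fingertips (240-277, 236) sit squarely behind the cap at (260,157), with nothing else nearby. I'll lower them and start the push.

```bash
python3 -m crank '[{"linear":[0,0,0.02],"delta_rot":[0,0,0],"hand":0.84},{"linear":[0,0,0.015],"delta_rot":[0,0,0],"hand":0.84},{"linear":[0,0,0.006],"delta_rot":[0,0,0],"hand":0.84},{"linear":[0.005,0,0],"delta_rot":[0,0,0],"hand":0.84},{"linear":[0.007,0,0],"delta_rot":[0,0,0],"hand":0.84},{"linear":[0.007,0,0],"delta_rot":[0,0,0],"hand":0.84},{"linear":[0.007,0,0],"delta_rot":[0,0,0],"hand":0.84},{"linear":[0.007,0,0],"delta_rot":[0,0,0],"hand":0.84},{"linear":[0.007,0,0],"delta_rot":[0,0,0],"hand":0.84},{"linear":[0,0,0],"delta_rot":[0,0,0],"hand":0.84}]'
python3 - <<'E'
from h import *
cam('wrist','w4.png')
o=r.get_obs();print(o['eef_pos'],o['wrist_force'])
E
```

```text
time_s: 3.72
eef_pos: [0.5593, 0.0037, 0.0111]
tcp_rot: [[0.977, -0.212, 0.003], [-0.212, -0.977, -0.0], [0.003, -0.0, -1.0]]
wrist_force: [-0.4, 0.6, 1.0]
finger_gap: 0.0134
[0.55820838 0.00397619 0.01064502] [ 0.05646382  0.10625208 -0.72742013]
```

View pics/w4.png

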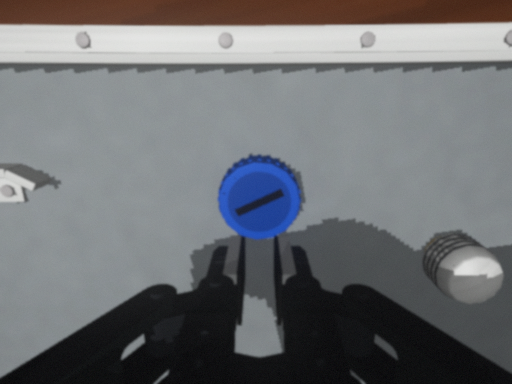

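The cap is cradled at (260,197), moving straight towards the rail, whose edge is at row 63. About 38 mm remain.

```bash
python3 -m crank '[{"linear":[0.006,0,0],"delta_rot":[0,0,0],"hand":0.84},{"linear":[0.006,0,0],"delta_rot":[0,0,0],"hand":0.84},{"linear":[0.006,0,0],"delta_rot":[0,0,0],"hand":0.84},{"linear":[0.006,0,0],"delta_rot":[0,0,0],"hand":0.84},{"linear":[0.004,0,0],"delta_rot":[0,0,0],"hand":0.84},{"linear":[0.003,0,0],"delta_rot":[0,0,0],"hand":0.84},{"linear":[0,0,0],"delta_rot":[0,0,0],"hand":0.84}]'
python3 - <<'E'
from h import *
cam('wrist','w5.png')
o=r.get_obs();print(o['eef_pos'],o['wrist_force'])
E
```

```text
time_s: 4.35
eef_pos: [0.5882, -0.0025, 0.0104]
tcp_rot: [[0.977, -0.212, 0.001], [-0.212, -0.977, -0.0], [0.001, -0.0, -1.0]]
wrist_force: [-0.3, -0.1, 0.5]
finger_gap: 0.0138
[ 0.58770077 -0.00238427  0.01030465] [0.00728028 0.33071619 0.25162329]
```

View pics/w5.png

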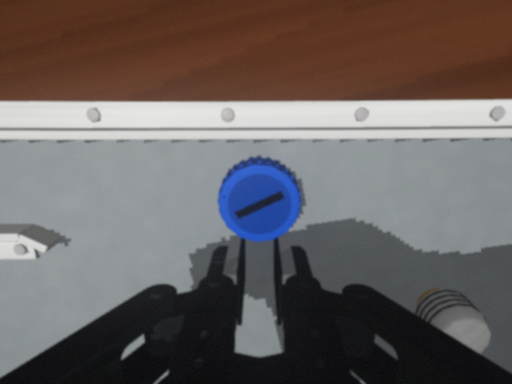

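About 8 mm remain, with the cap's front at row 156 and the rail edge at 139. I'll use smaller steps from here.

```bash
python3 -m crank '[{"linear":[0.003,0,0],"delta_rot":[0,0,0],"hand":0.84},{"linear":[0.002,0,0],"delta_rot":[0,0,0],"hand":0.84},{"linear":[0.001,0,0],"delta_rot":[0,0,0],"hand":0.84},{"linear":[0.001,0,0],"delta_rot":[0,0,0],"hand":0.84},{"linear":[0,0,0],"delta_rot":[0,0,0],"hand":0.84}]'
python3 -m crank '[{"linear":[0.001,0,0],"delta_rot":[0,0,0],"hand":0.84},{"linear":[0,0,0],"delta_rot":[0,0,0],"hand":0.84}]'
python3 - <<'E'
from h import *
cam('wrist','w6.png')
o=r.get_obs();print(o['eef_pos'],o['wrist_force'])
E
```

```text
time_s: 4.82
eef_pos: [0.5945, -0.0038, 0.0104]
tcp_rot: [[0.977, -0.212, 0.0], [-0.212, -0.977, -0.0], [0.0, -0.0, -1.0]]
wrist_force: [-0.9, 0.2, -0.3]
finger_gap: 0.0139
time_s: 4.98
eef_pos: [0.5954, -0.004, 0.0104]
tcp_rot: [[0.977, -0.212, 0.0], [-0.212, -0.977, -0.0], [0.0, -0.0, -1.0]]
wrist_force: [-0.4, -0.4, -0.2]
finger_gap: 0.0143
[ 0.59528713 -0.00401184  0.01035248] [ 0.47833907  0.51012376 -0.54341489]
```

View pics/w6.png

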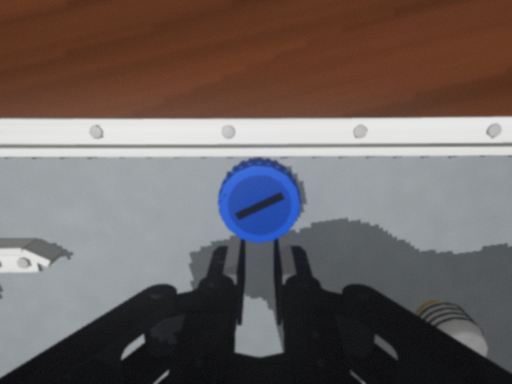

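Nearly touching: the rail edge is at row 157 and the cap's ribbed front at about 158. I'll move on in 1 mm steps and watch the force.

```bash
for i in 1; do python3 -m crank '[{"linear":[0.001,0,0],"delta_rot":[0,0,0],"hand":0.84},{"linear":[0,0,0],"delta_rot":[0,0,0],"hand":0.84}]' | grep -E 'eef|wrist'; done
python3 -m crank '[{"linear":[0.001,0,0],"delta_rot":[0,0,0],"hand":0.84},{"linear":[0,0,0],"delta_rot":[0,0,0],"hand":0.84}]' | grep -E 'eef|wrist|gap'
```

```text
eef_pos: [0.5964, -0.0042, 0.0104]
wrist_force: [-0.0, -0.3, 0.0]
eef_pos: [0.5974, -0.0045, 0.0104]
wrist_force: [0.6, -0.9, 0.6]
finger_gap: 0.0138
```

```bash
python3 -m crank '[{"linear":[0.001,0,0],"delta_rot":[0,0,0],"hand":0.84},{"linear":[0,0,0],"delta_rot":[0,0,0],"hand":0.84}]' | grep -E 'eef|wrist|gap'
python3 - <<'E'
from h import *
p,im,d=cam('wrist')
cv2.imwrite('pics/w7.png',cv2.resize(im[120:260,180:340],None,fx=4,fy=4,interpolation=cv2.INTER_CUBIC))
E
```

```text
eef_pos: [0.5979, -0.0046, 0.0102]
wrist_force: [-0.8, 0.8, -0.2]
finger_gap: 0.0135
```

View pics/w7.png

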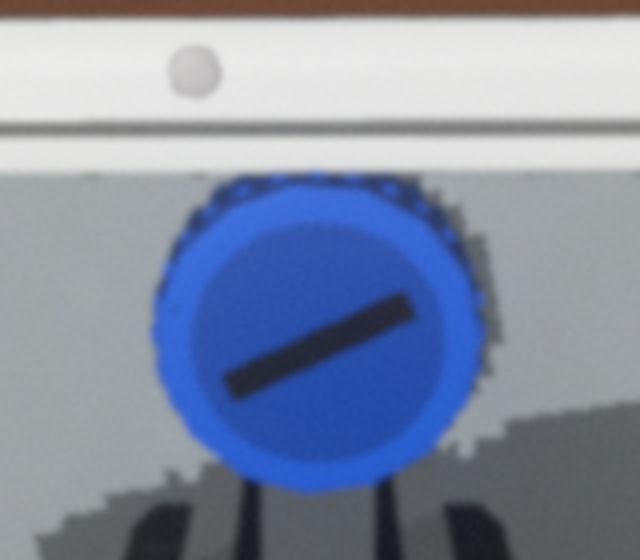

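Visually the cap's front ribs now meet the rail edge, and part of the cap's side is hidden by it. I'll take another two small steps to confirm contact.

```bash
python3 -m crank '[{"linear":[0.001,0,0],"delta_rot":[0,0,0],"hand":0.84},{"linear":[0,0,0],"delta_rot":[0,0,0],"hand":0.84}]' | grep -E 'eef|wrist|gap'
python3 -m crank '[{"linear":[0.001,0,0],"delta_rot":[0,0,0],"hand":0.84},{"linear":[0,0,0],"delta_rot":[0,0,0],"hand":0.84}]' | grep -E 'eef|wrist|gap'
python3 - <<'E'
from h import *
p,im,d=cam('wrist')
print(r.get_obs()['wrist_force'])
cv2.imwrite('pics/w8.png',cv2.resize(im[120:260,180:340],None,fx=4,fy=4,interpolation=cv2.INTER_CUBIC))
E
```

```text
eef_pos: [0.5982, -0.0046, 0.0101]
wrist_force: [-3.3, 1.4, 2.2]
finger_gap: 0.0135
eef_pos: [0.5984, -0.0046, 0.0098]
wrist_force: [-6.6, 1.9, 3.6]
finger_gap: 0.0136
[-5.93365122  0.79469638  3.9152897 ]
```

View pics/w8.png

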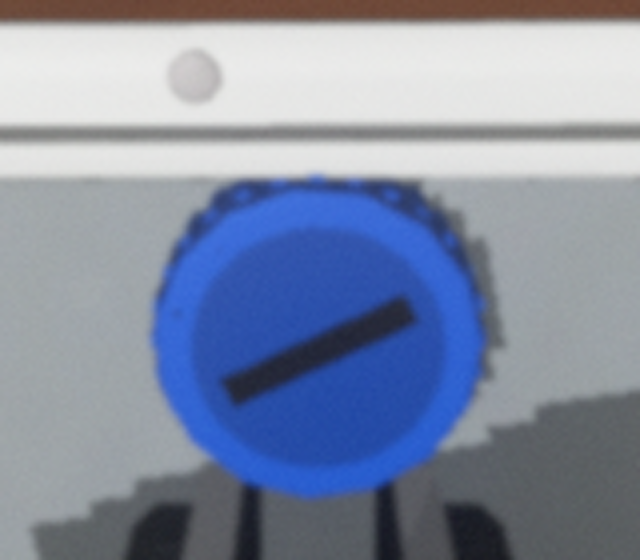

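Contact is confirmed: the force rose from 3.3 to 6.6 N while the fingers stopped advancing. The cap lies against the rail about 118 mm short of home. Now I'll back off, rise, shut the fingers, and go round to its -y side with a 12° turn so the push leans lightly on the rail.

```bash
python3 -m crank '[{"linear":[-0.005,0,0],"delta_rot":[0,0,0],"hand":0.84},{"linear":[-0.015,0,0],"delta_rot":[0,0,0],"hand":0.84},{"linear":[0,0,-0.025],"delta_rot":[0,0,0],"hand":0.84},{"linear":[0,0,-0.025],"delta_rot":[0,0,0],"hand":1},{"linear":[0,0.022,0],"delta_rot":[0,0,0],"hand":1},{"linear":[0.020,0.021,0],"delta_rot":[0,0,0],"hand":1},{"linear":[0.022,0,0],"delta_rot":[0,0,0],"hand":1},{"linear":[0,0,0],"delta_rot":[0,0,6],"hand":1},{"linear":[0,0,0],"delta_rot":[0,0,6],"hand":1},{"linear":[0,0,0],"delta_rot":[0,0,0],"hand":1}]'
python3 - <<'E'
from h import *
cam('wrist','w9.png');cam('scene','s9.png')
o=r.get_obs();print(o['eef_pos'],o['wrist_force'])
x=np.array([.9784,-.2068]);y=np.array([.2068,.9784]);d=o['eef_pos'][:2]-np.array([.5486,-.0333]);print(d@x,d@y)
im=cv2.imread('pics/s9.png')[170:270,155:350];cv2.imwrite('pics/s9c.png',cv2.resize(im,None,fx=4,fy=4,interpolation=cv2.INTER_CUBIC))
E
```

```text
time_s: 6.8
eef_pos: [0.6135, -0.0523, 0.0606]
tcp_rot: [[0.911, -0.412, 0.003], [-0.412, -0.911, -0.001], [0.003, -0.001, -1.0]]
wrist_force: [-0.4, 0.3, -0.2]
finger_gap: 0.0002
[ 0.61285632 -0.05187363  0.06039182] [ 0.03695505 -0.23391083 -0.1641934 ]
0.06670940545451415 -0.004884230842159278
```

View pics/w9.png

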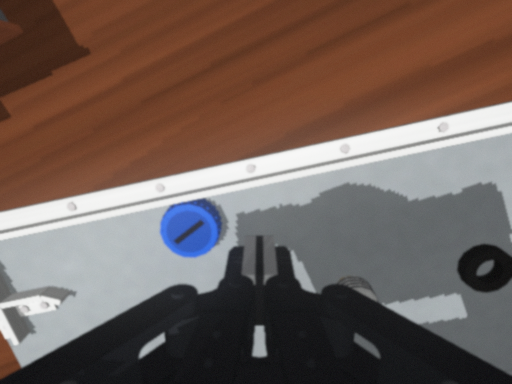

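View pics/s9c.png

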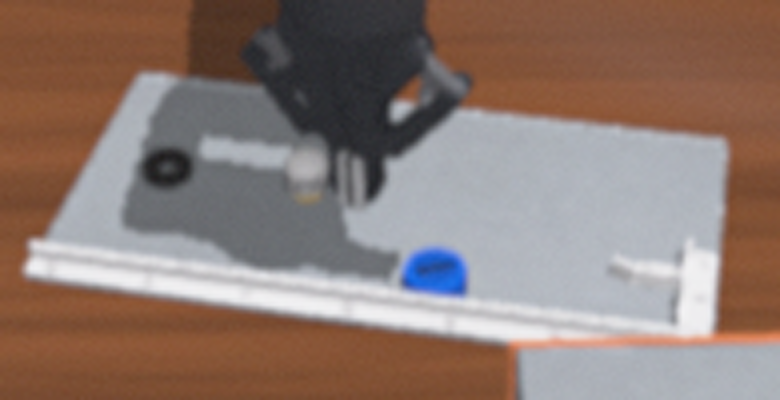

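The cap sits against the rail. The shut fingertips are at tray (67,-5) mm, on its -y side, with the capsule and grommet clear. I'll lower and begin dragging it along the rail.

```bash
python3 -m crank '[{"linear":[0,0,0.025],"delta_rot":[0,0,0],"hand":1},{"linear":[0,0,0.018],"delta_rot":[0,0,0],"hand":1},{"linear":[0,0,0.006],"delta_rot":[0,0,0],"hand":1},{"linear":[0,0,0],"delta_rot":[0,0,0],"hand":1},{"linear":[-0.0011,-0.0049,0],"delta_rot":[0,0,0],"hand":1},{"linear":[-0.0011,-0.0049,0],"delta_rot":[0,0,0],"hand":1},{"linear":[-0.0011,-0.0049,0],"delta_rot":[0,0,0],"hand":1},{"linear":[-0.0011,-0.0049,0],"delta_rot":[0,0,0],"hand":1},{"linear":[0,0,0],"delta_rot":[0,0,0],"hand":1}]'
python3 - <<'E'
from h import *
cam('wrist','w10.png')
o=r.get_obs();print(o['eef_pos'],o['wrist_force'])
x=np.array([.9784,-.2068]);y=np.array([.2068,.9784]);d=o['eef_pos'][:2]-np.array([.5486,-.0333]);print(d@x,d@y)
E
```

```text
time_s: 7.65
eef_pos: [0.6173, -0.031, 0.0123]
tcp_rot: [[0.913, -0.409, 0.002], [-0.409, -0.913, -0.0], [0.002, -0.001, -1.0]]
wrist_force: [-0.5, 0.3, -0.0]
finger_gap: -0.0003
[ 0.61709227 -0.03135375  0.01203019] [-0.75720911  0.13657356 -0.15967188]
0.06661035304167132 0.016068416581094105
```

View pics/w10.png

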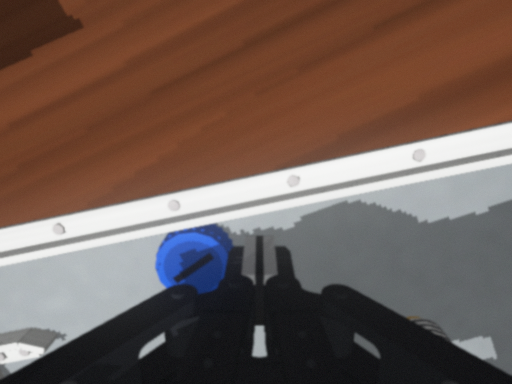

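The cap stays on the rail with the finger behind it at about (232,262). I'll continue along the rail.

```bash
python3 -m crank '[{"linear":[-0.0013,-0.006,0],"delta_rot":[0,0,0],"hand":1},{"linear":[-0.0015,-0.007,0],"delta_rot":[0,0,0],"hand":1},{"linear":[-0.0015,-0.007,0],"delta_rot":[0,0,0],"hand":1},{"linear":[-0.0015,-0.007,0],"delta_rot":[0,0,0],"hand":1},{"linear":[-0.0013,-0.006,0],"delta_rot":[0,0,0],"hand":1},{"linear":[0,0,0],"delta_rot":[0,0,0],"hand":1}]'
python3 - <<'E'
from h import *
cam('wrist','w11.png')
o=r.get_obs();print(o['eef_pos'],o['wrist_force'])
x=np.array([.9784,-.2068]);y=np.array([.2068,.9784]);d=o['eef_pos'][:2]-np.array([.5486,-.0333]);print(d@x,d@y)
E
```

```text
time_s: 8.2
eef_pos: [0.6238, 0.0024, 0.0113]
tcp_rot: [[0.913, -0.409, 0.0], [-0.409, -0.913, 0.0], [-0.0, -0.0, -1.0]]
wrist_force: [-0.1, 0.0, 0.6]
finger_gap: 0.0
[0.62367467 0.0018441  0.01123268] [-0.2826285  -0.31757286 -0.04822617]
0.06618526228417611 0.049910427413516006
```

View pics/w11.png

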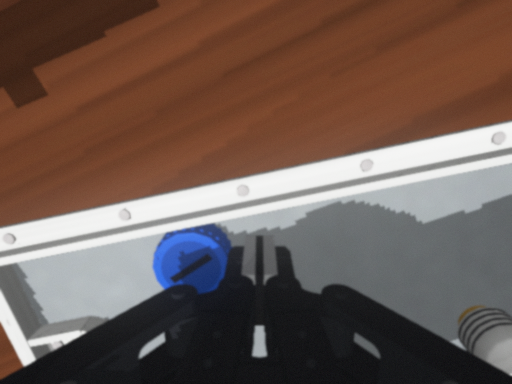

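Still against the rail (cap at (192,260)). I'll continue another ~56 mm.

```bash
python3 -m crank '[{"linear":[-0.0013,-0.006,0],"delta_rot":[0,0,0],"hand":1},{"linear":[-0.0015,-0.007,0],"delta_rot":[0,0,0],"hand":1},{"linear":[-0.0015,-0.007,0],"delta_rot":[0,0,0],"hand":1},{"linear":[-0.0015,-0.007,0],"delta_rot":[0,0,0],"hand":1},{"linear":[-0.0015,-0.007,0],"delta_rot":[0,0,0],"hand":1},{"linear":[-0.0015,-0.007,0],"delta_rot":[0,0,0],"hand":1},{"linear":[-0.0013,-0.006,0],"delta_rot":[0,0,0],"hand":1},{"linear":[0,0,0],"delta_rot":[0,0,0],"hand":1}]'
python3 - <<'E'
from h import *
cam('wrist','w12.png');_,im,_=cam('side')
cv2.imwrite('pics/sd12.png',cv2.resize(im[120:250,165:300],None,fx=4.4,fy=4.4,interpolation=cv2.INTER_CUBIC))
o=r.get_obs();print(o['eef_pos'],o['wrist_force'])
x=np.array([.9784,-.2068]);y=np.array([.2068,.9784]);d=o['eef_pos'][:2]-np.array([.5486,-.0333]);print(d@x,d@y)
E
```

```text
time_s: 8.92
eef_pos: [0.6339, 0.0493, 0.0114]
tcp_rot: [[0.913, -0.409, 0.0], [-0.409, -0.913, 0.0], [0.0, -0.0, -1.0]]
wrist_force: [0.3, 0.5, 0.4]
finger_gap: -0.0001
[0.63370937 0.0483079  0.01129377] [0.27656055 0.10688062 0.82597045]
0.06639449790210866 0.09744578316830728
```

View pics/w12.png

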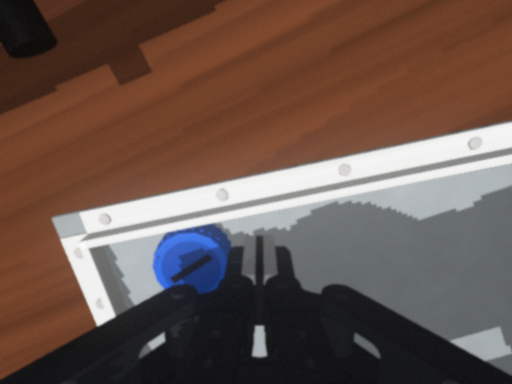

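View pics/sd12.png

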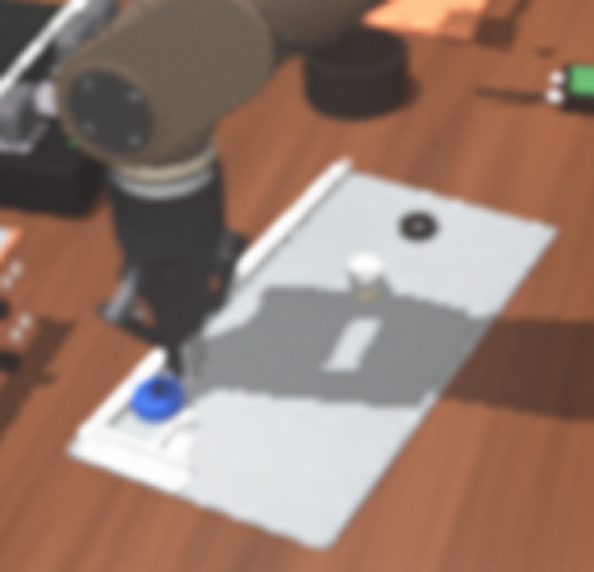

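The cap has reached the pocket mouth on the rail. Its left edge is at 153 and the stop's inner edge at about 97, so roughly 24 mm remain. I'll advance 18 mm, then finish in small steps.

```bash
python3 -m crank '[{"linear":[-0.0011,-0.0049,0],"delta_rot":[0,0,0],"hand":1},{"linear":[-0.0011,-0.0049,0],"delta_rot":[0,0,0],"hand":1},{"linear":[-0.0009,-0.0039,0],"delta_rot":[0,0,0],"hand":1},{"linear":[-0.0006,-0.0029,0],"delta_rot":[0,0,0],"hand":1},{"linear":[0,0,0],"delta_rot":[0,0,0],"hand":1}]'
python3 - <<'E'
from h import *
_,im,_=cam('wrist');cv2.imwrite('pics/w13.png',cv2.resize(im[180:330,40:260],None,fx=3.5,fy=3.5,interpolation=cv2.INTER_CUBIC))
E
```

```text
time_s: 9.43
eef_pos: [0.6372, 0.0653, 0.0113]
tcp_rot: [[0.912, -0.41, 0.0], [-0.41, -0.912, 0.0], [0.0, -0.0, -1.0]]
wrist_force: [-0.4, 0.4, -0.2]
finger_gap: -0.0
```

View pics/w13.png

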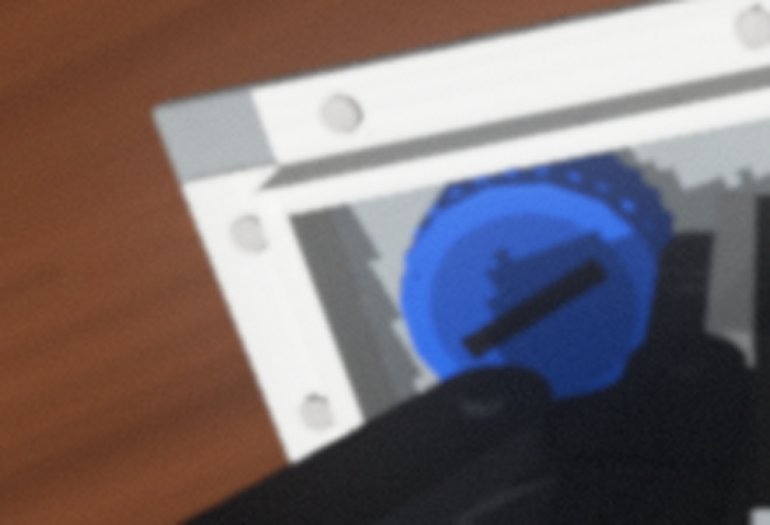

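About 9–10 mm remain (cap edge 402, stop edge about 322 in the crop).

```bash
python3 -m crank '[{"linear":[-0.0006,-0.0029,0],"delta_rot":[0,0,0],"hand":1},{"linear":[-0.0004,-0.002,0],"delta_rot":[0,0,0],"hand":1},{"linear":[-0.0002,-0.001,0],"delta_rot":[0,0,0],"hand":1},{"linear":[0,0,0],"delta_rot":[0,0,0],"hand":1}]' | grep -E 'eef|wrist'
python3 -m crank '[{"linear":[-0.0002,-0.001,0],"delta_rot":[0,0,0],"hand":1},{"linear":[0,0,0],"delta_rot":[0,0,0],"hand":1}]' | grep -E 'eef|wrist'
python3 -m crank '[{"linear":[-0.0002,-0.001,0],"delta_rot":[0,0,0],"hand":1},{"linear":[0,0,0],"delta_rot":[0,0,0],"hand":1}]' | grep -E 'eef|wrist'
python3 - <<'E'
from h import *
_,im,_=cam('wrist');cv2.imwrite('pics/w14.png',cv2.resize(im[180:330,40:260],None,fx=3.5,fy=3.5,interpolation=cv2.INTER_CUBIC))
E
```

```text
eef_pos: [0.6385, 0.0707, 0.0114]
wrist_force: [0.0, -0.1, -0.4]
eef_pos: [0.6387, 0.0716, 0.0113]
wrist_force: [0.2, 0.7, 0.3]
eef_pos: [0.639, 0.0725, 0.0114]
wrist_force: [0.2, 0.7, -0.4]
```

View pics/w14.png

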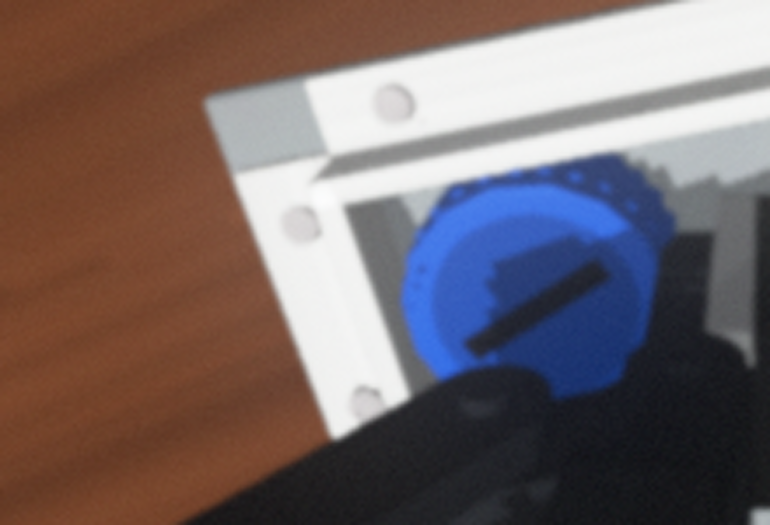

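About 3 mm remain. I'll go on in 1 mm steps.

```bash
python3 -m crank '[{"linear":[-0.0002,-0.001,0],"delta_rot":[0,0,0],"hand":1},{"linear":[-0.0002,-0.001,0],"delta_rot":[0,0,0],"hand":1},{"linear":[0,0,0],"delta_rot":[0,0,0],"hand":1}]' | grep -E 'eef|wrist'
python3 -m crank '[{"linear":[-0.0002,-0.001,0],"delta_rot":[0,0,0],"hand":1},{"linear":[0,0,0],"delta_rot":[0,0,0],"hand":1}]' | grep -E 'eef|wrist'
python3 -m crank '[{"linear":[-0.0002,-0.001,0],"delta_rot":[0,0,0],"hand":1},{"linear":[0,0,0],"delta_rot":[0,0,0],"hand":1}]' | grep -E 'eef|wrist'
```

```text
eef_pos: [0.6394, 0.0746, 0.0113]
wrist_force: [-0.2, -0.6, -0.6]
eef_pos: [0.6396, 0.0756, 0.0113]
wrist_force: [-0.3, -0.0, -0.0]
eef_pos: [0.6399, 0.0766, 0.0114]
wrist_force: [0.6, -0.1, 0.6]
```

```bash
python3 -m crank '[{"linear":[-0.0002,-0.001,0],"delta_rot":[0,0,0],"hand":1},{"linear":[0,0,0],"delta_rot":[0,0,0],"hand":1}]' | grep -E 'eef|wrist'
python3 - <<'E'
from h import *
_,im,_=cam('wrist');cv2.imwrite('pics/w15.png',cv2.resize(im[180:330,40:260],None,fx=3.5,fy=3.5,interpolation=cv2.INTER_CUBIC))
E
```

```text
eef_pos: [0.6399, 0.0771, 0.0113]
wrist_force: [-0.9, -2.1, 0.5]
```

View pics/w15.png

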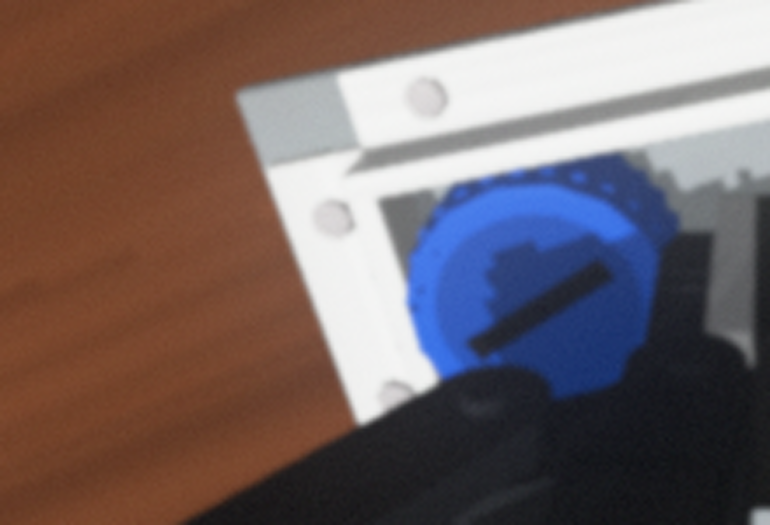

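The cap now meets the stop: its edge and the stop's edge coincide at about (412,280), and the force is starting to rise. One more step to confirm.

```bash
python3 -m crank '[{"linear":[-0.0002,-0.001,0],"delta_rot":[0,0,0],"hand":1},{"linear":[0,0,0],"delta_rot":[0,0,0],"hand":1}]' | grep -E 'eef|wrist'
python3 -m crank '[{"linear":[-0.0001,-0.0005,0],"delta_rot":[0,0,0],"hand":1},{"linear":[0,0,0],"delta_rot":[0,0,0],"hand":1}]' | grep -E 'eef|wrist'
```

```text
eef_pos: [0.64, 0.0774, 0.0113]
wrist_force: [-1.6, -4.3, 0.7]
eef_pos: [0.64, 0.0775, 0.0113]
wrist_force: [-1.3, -6.0, 1.3]
```

The force rose to 6 N with the fingers stopped, so the cap is on the end stop. I'll back off along the rail, rise, and look from a distance.

```bash
python3 -m crank '[{"linear":[0.0006,0.003,0],"delta_rot":[0,0,0],"hand":1},{"linear":[0.002,0.010,0],"delta_rot":[0,0,0],"hand":1},{"linear":[0.002,0.012,0],"delta_rot":[0,0,0],"hand":1},{"linear":[0,0,-0.02],"delta_rot":[0,0,0],"hand":1},{"linear":[0,0,-0.04],"delta_rot":[0,0,0],"hand":1},{"linear":[0,0,-0.04],"delta_rot":[0,0,0],"hand":1},{"linear":[-0.03,0,-0.02],"delta_rot":[0,0,-6],"hand":1},{"linear":[-0.03,0,0],"delta_rot":[0,0,-6],"hand":1},{"linear":[0,0,0],"delta_rot":[0,0,0],"hand":1},{"linear":[0,0,0],"delta_rot":[0,0,0],"hand":1}]'
python3 - <<'E'
from h import *
import pickle
D=cam('wrist','w16.png');pickle.dump(D,open('d16.pkl','wb'))
_,im,_=cam('scene');cv2.imwrite('pics/s16.png',cv2.resize(im[170:270,155:350],None,fx=4,fy=4,interpolation=cv2.INTER_CUBIC))
E
```

```text
time_s: 12.17
eef_pos: [0.5771, 0.0759, 0.1313]
tcp_rot: [[0.977, -0.212, -0.0], [-0.212, -0.977, 0.0], [-0.0, -0.0, -1.0]]
wrist_force: [0.3, 0.2, 0.2]
finger_gap: -0.0
```

View pics/w16.png

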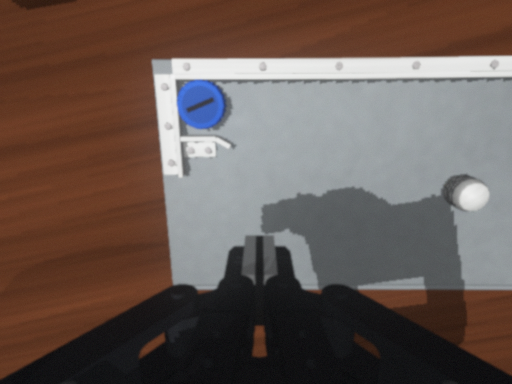

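View pics/s16.png

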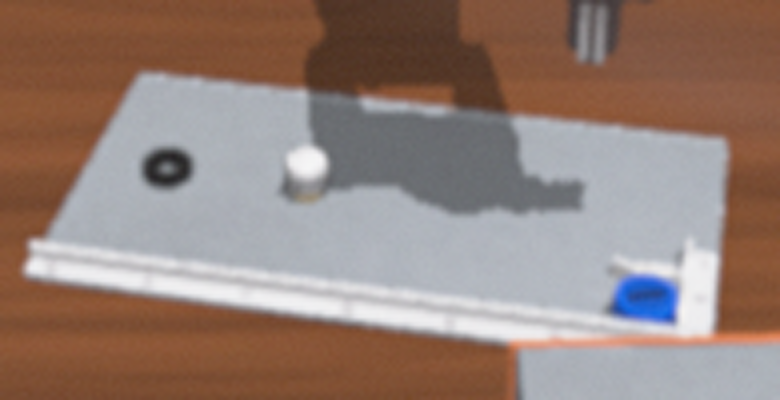

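Both views show the cap in the corner at (201,104), touching the rail edge (row 79) and the stop edge (column 178). I'll check that numerically.

```bash
python3 - <<'E'
from h import *
import pickle
p=pickle.load(open('d16.pkl','rb'))[0]
x=np.array([.9784,-.2068]);y=np.array([.2068,.9784])
c=onz(p,(201,104),.02)[:2];ra=onz(p,(240,79.5),.016)[:2];st=onz(p,(178.5,110),.016)[:2]
print('rail-cap x',(ra-c)@x,'stop-cap y',(st-c)@y)
r.finish_job()
E
```

```text
rail-cap x 0.01726910381957653 stop-cap y 0.018071461226237845
the job is handed in; nothing more can be done
```

The blue cap is stowed in the corner pocket, against both the rail and the end stop, and I handed the job in at about 12 s of the 54 s allowed.

- **Push to the rail:** With the fingertips slightly apart, I pushed the cap straight back about 67 mm. The fingers stopped advancing and the wrist force rose to about 6.6 N. That was roughly 118 mm short of home, well outside the 75 mm limit.
- **Slide to the corner:** I moved the shut fingertips round to the cap's other side and slid it along the rail to the end stop. The fingers stopped again at about 6 N. I never pinched or lifted the cap.
- **Last checks:** The cap's centre measured 17.3 mm from the rail and 18.1 mm from the stop, against an 18 mm radius, so it touches both within measurement error. The gripper was clear of everything at tip height 131 mm, and the wrist force read near zero.
- **Other objects:** The capsule and grommet look unmoved in the final scene picture. I did not measure the transmitter pack, tape roll or block battery at the end, but the arm never went near them at low height.
- **Measurement disagreement:** One wrist-camera triangulation put the cap's top at 12.5 mm instead of 20 mm, because its two views were too close together. I relied on the scene and side camera value of 20.1 mm. The rail also read 2–3 mm farther out than stated, so I used contact force to judge the end of each push.

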